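# Put a painting panel away through the spring flap

### The arm

A 6-joint arm with a two-finger parallel gripper is mounted at the origin on the work surface. World frame = base frame: x ahead of the robot, y to its left, z up, the work surface at z = 0. Lengths are in m, angles in rad, forces in N, time in s.
With the tool pointing down it reaches from about 0.375 to 0.975 m from the base axis. Payload 3.8 kg.
Tool frame: the origin (TCP) lies midway between the tips of the shut fingers; the grasp point (between the pads) lies 19 mm behind it; z points along the fingers, y is the direction in which the jaws open and shut (so a half turn about z gives the same grasp; the last joint's range is limited). The gripper opens to 85 mm and grips with 20 to 120 N. Pads are 22 mm wide; open, the fingers measure 114 mm over their backs; the gripper's body (76 mm by 85 mm) begins 54 mm behind the grasp point. The pads swing forward as they close: fully open they stand 13 mm farther back than shut.
Start: joints at [-1.319, 0.264, 1.604, -0, 1.274, -0.037], TCP at [0.192, -0.647, 0.231] pointing down, gripper open.
Joint ranges: [-2.63, 2.63], [-0.94, 2.18], [0.31, 2.57], [-1.31, 4.45], [0, 2.66], [-2.55, 2.55]. Speed limits (rad/s): [2.57, 2.57, 3.14, 3.14, 3.14, 3.14].

### API

Orientations are given as a rotation vector (axis times angle).
In Python, from workcell import bot gives the robot as it stands. The module is installed in compiled form; this text tells all that it offers.
- The arm moves only by the tool move_arm, never from a script. Its argument "steps" is a list of rows, each a list of 5 numbers: the shift along the tool's x, y, z in mm, then the turn about the tool's z in degrees, then the opening in per cent of the stroke, from 0 (shut) to 100 (fully open). In form: [[tx, ty, tz, turn, claw], ...]. A call has 1 to 20 rows; each row is the pose to reach, as a shift and turn from the pose commanded when the call began, along the tool's axes at that moment; what a row does not reach only later rows make up. A row lasts 1/10 s, in which the tool goes at most 50 mm and 8.59 degrees, less where a joint would pass 70% of its speed; a pose out of reach is approached as far as the arm can. A call with a gripper value outside its range is refused whole. The fingers move at their own pace and stop on an object; "newtons" is the grip in N (left out, the last holds). Time passes only in rows, so rows that repeat a pose let the fingers close. It gives the time, the measured TCP pose, the force and the opening at its end, in the units of the state.
- bot.read_state(): the state, without advancing time (a new reading comes with each control period).
- bot.read_camera(name): name is "scene" or "top" or "wrist"; returns a dict with "pixels" (400x640x3 uint8, red, green, blue), "depth" (400x640 float32, m along the optical axis (not along the pixel's ray), 0 where there is no reading), "fovy" (degrees; the focal length in pixels is half the picture's height over the tangent of half this angle, whatever the lens; pixels are square), "cx", "cy" (the principal point, pixels), "xyz" and "attitude" of the camera in the world. Camera axes: x right, y up, looking along -z (the intrinsics and any distortion apply to the point x, -y, -z); pixel columns grow to the right and rows downward; lengths in m; the calibration is good to about 2 mm. The wrist camera is an equidistant fisheye: a pixel r from the principal point sees the ray r / f radians off the axis. A picture is of the moment at which its call begins.
- bot.finish_job(): hands the job in, once; it reports no verdict.
The state is a dict: "time": time; "q": joint angles; "joint_vel": joint speeds; "joint_torque": joint torques, N m; "tool_pos": TCP position; "tcp_rot": TCP orientation; "wrist_force": force on the tool from outside, world axes, zero at the start; "torque": the same for the moment, N m; "width": opening from 0.0 (shut) to 1.0 (fully open).
Only numpy, scipy, OpenCV 4.12 (cv2) and the standard library are available. Lean on these libraries where they do the work, as an engineer would, in place of code of your own. Each camera call takes 0.05 s, during which the arm holds its last target.

### The job

Take the oblong landscape panel (140 x 100 mm) out of the stand and store it in the plywood lane: standing on edge, push it in along the lane past the spring flap, holding the flap open with the panel, and on until it is fully home with the stop button at the lane's end pushed in. Feel for the stop and go gently, never pushing hard (25 N at the most) on the lane; then let go and leave it upright with the flap swung shut behind it and everything else undisturbed.

Things in the scene. Friction and masses are not known exactly. Their poses are not given: they have to be found in the camera images.
- panel: the panel to put away: the oblong, landscape one of three white panels standing on edge in the stand (groove varies). Rigid, 140 mm long (x), 18 thick (y), 100 tall (z), 110 to 220 g; origin at the centre of its underside, 8 mm above the table at the start. Both ends and faces are alike for this job. Neighbouring panels stand 70 mm away, centre to centre
- stand: fixed wooden stand, 110 x 200 mm; origin at the centre of its underside; three grooves along its x axis, at y = -70, 0 and 70 mm, 110 long, 23 wide, floor 8 mm and lips 26 mm above the table
- rack: fixed plywood lane for one panel, with no floor (the panel slides on the table). Origin on the table, on the lane's midline, at the spring flap; its x axis is the way in, z up. Lane 24 mm wide between walls 45 high, top open as far as the hood. Before the flap two cheeks, 45 high, flare from 24 mm apart at x = 0 to 48 at x = -42 mm. Feet 6 mm high reach to y = +-58 mm
- hood_front (a point): top front edge of the rack's hood, on the midline: 138 mm past the flap, 114 mm above the table. The closed hood runs from here to 240 mm past the flap, 108 mm high inside; a panel goes under it, but a gripper must stay in front of it or above it
- stop_zone (a point): point in the hood 176 mm past the flap, 50 mm above the table: the nearest place where the face of the untouched stop button can be. A rubber button on a wooden end stop faces the flap at this height; how deep it stands differs from start to start: its face lies 0 to 22 mm beyond this point along the rack's x and has to be found by feel
- gate (a joint): angle of the spring flap, rad: 0 = shut across the lane, about 1.5 = folded back against the +y side. A 4 mm aluminium plate, 27 mm wide and up to 42 mm above the table, on an upright hinge at the rack's (3, 17) mm; it opens inward only (towards the rack's +x), pushed by the panel's end, against a light spring (1 to 4 N at its edge), and springs shut once the panel's rear end has gone about 31 mm past the rack's origin
- button (a joint): travel of the stop button at the lane's end, m: 0 = out, 0.008 = fully in, where the panel meets the hard wooden stop. It takes about 5 N to move, stays where it is pushed and does not spring back; pushed in 5 mm or more it counts the panel as fully home
- tall_panel: bystander: upright primed panel, 85 long x 18 thick x 120 mm tall, in a groove of the stand; origin at the centre of its underside
- small_panel: bystander: small primed panel, 80 long x 18 thick x 70 mm tall, in a groove of the stand; origin at the centre of its underside
- paint_tin: bystander: steel paint tin, 72 mm across, 85 tall; origin at the centre of its underside
- solvent_bottle: bystander: clear bottle, 66 mm across, 170 tall; origin at the centre of its underside
- jar: bystander: glass jar, 60 mm across, 80 tall; origin at the centre of its underside
- tub: bystander: white plastic tub, 90 mm across, 70 tall; origin at the centre of its underside
- brush: bystander: flat brush lying on the table near the robot; origin near its middle
- tin_lid: bystander: loose steel tin lid, 72 mm across, 7 thick, lying flat; origin at the centre of its underside
There are look-alikes about, which are no part of the job. What is shaped like the panel but blue is not meant.

How it is judged:
On the way, in this order (a step that is already met when the one before it is completed fails the run):
1. the panel, standing in the lane, holds the spring flap open (1 rad or more) (value of joint gate above 1 rad and x of panel in the frame of rack between -0.08 and 0.09 m and y of panel in the frame of rack between -0.008 and 0.008 m and angle between the x axis of panel and the x axis of rack, either way round below 0.12 rad), for 0.2 s.
2. the panel is home: stop button in by 5 mm or more, and the flap has swung shut behind it (value of joint button above 0.005 m and value of joint gate below 0.1 rad and y of panel in the frame of rack between -0.008 and 0.008 m and z of panel in the frame of rack below 0.006 m and angle between the x axis of panel and the x axis of rack, either way round below 0.12 rad), for 0.2 s.
At the end, for the whole second after the job is handed in: the panel stands upright (within 0.1 rad) and still on the table in the lane, its middle within 8 mm of the lane's midline and in line with it (0.12 rad), stop button pushed in by more than 5 mm, flap shut (below 0.1 rad), the gripper off the panel (all of step 2 and angle between panel's own z axis and vertical below 0.1 rad and linear speed of panel below 0.02 m/s and contact force between the fingers and panel below 0.1 N); the robot touches nothing.
It fails at once if the panel presses on the lane, flap or stop with more than 25 N (contact force between panel and rack above 25 N).
It fails at once if the robot presses on the lane, flap or stop with more than 25 N (contact force between any of the fingers, the arm and rack above 25 N).
It fails at once if a bystander is moved by more than 30 mm (distance of any of tall_panel, small_panel, paint_tin, solvent_bottle, jar, tub, brush, tin_lid from where it was at the start of the episode above 0.03 m).
It also fails if it takes over 67 s, if anything falls off the work surface, if the arm or the gripper's body presses on something with over 40 N, if the wrist force passes 120 N, or if a joint passes its speed limit or range.

## Working session

There is one attempt and no reset: what is moved stays moved. The work goes in short steps, Python scripts to look and compute and a tool call to move; the robot and the scene stay as the last step left them, time stands still between calls to the robot, and variables do not carry over. Pictures are saved under pics/ and viewed, and the job is handed in when it is done.

Besides the shell and the picture viewer there is one more tool, called by a JSON object that holds its "op" and its "data", one argument or row to a line. move_arm: Moves the arm, as the interface text tells. Its arguments: {"type":"object","properties":{"steps":{"type":"array","items":{"type":"array","items":{"type":"number"}}},"newtons":{"type":"number"}},"required":["steps"]}

```bash
mkdir -p pics
cat > h.py <<'E'
import numpy as np, cv2
from workcell import bot
from scipy.spatial.transform import Rotation as R
def cam(n):
    c=bot.read_camera(n); np.savez('last_%s.npz'%n,**{k:np.asarray(v) for k,v in c.items()}); return c
def load(n): return dict(np.load('last_%s.npz'%n))
def att(c):
    a=np.asarray(c['attitude'],float)
    if a.shape==(3,3): return a
    if a.shape==(3,): return R.from_rotvec(a).as_matrix()
    return R.from_quat(a).as_matrix()
def f(c): return 200/np.tan(np.radians(float(c['fovy']))/2)
def ray(c,u,v,fish=False):
    x=(u-c['cx'])/f(c); y=(v-c['cy'])/f(c)
    if fish:
        r=np.hypot(x,y); s=np.sin(r)/max(r,1e-9); d=np.array([x*s,-y*s,-np.cos(r)])
    else: d=np.array([x,-y,-1.0])
    return att(c)@d
def onz(c,u,v,z,fish=False):
    d=ray(c,u,v,fish); p=np.asarray(c['xyz'],float); return p+d*(z-p[2])/d[2]
def cloud(c):
    vv,uu=np.mgrid[0:400,0:640]; D=c['depth']
    P=np.stack([(uu-c['cx'])/f(c)*D,-(vv-c['cy'])/f(c)*D,-D],-1)
    return P@att(c).T+np.asarray(c['xyz'],float)
E
python3 - <<'E'
from h import *
for n in ['scene','top','wrist']:
    c=cam(n); cv2.imwrite('pics/%s0.png'%n,c['pixels'][:,:,::-1]); print(n,c['fovy'],c['cx'],c['cy'],c['xyz'],c['attitude'],(c['depth']>0).mean())
print(bot.read_state())
E
```

```text
scene 48.63632560876408 318.72409812629434 202.32430014274257 [ 1.15941152 -0.62931217  1.1015305 ] [0.6472871  0.25698237 0.78324672] 0.9960546875
top 46.982212358651374 320.68437464332527 205.7042982472118 [ 0.47606268 -0.04995533  1.23922448] [ 0.06690837 -0.0843596  -1.58840731] 0.99590234375
wrist 65.70646984690485 314.23598175361457 200.56337624815134 [ 0.25791495 -0.62614438  0.37315621] [-0.23589296  0.17832153 -1.27309552] 0.9893359375
{'time': 0.15, 'q': array([-1.31890223e+00,  2.64612070e-01,  1.60508047e+00,  2.74476010e-05,
        1.27367597e+00, -3.68945516e-02]), 'joint_vel': array([-8.75009760e-04, -2.99019298e-03, -3.76885799e-03, -3.33896087e-04,
       -2.34673042e-06,  1.06718335e-03]), 'joint_torque': array([ 1.68188541e-03, -5.15904951e+01, -3.67958665e+01,  1.47556710e-05,
        8.03269126e-03, -5.85544072e-06]), 'tool_pos': array([ 0.19210297, -0.64649453,  0.23021557]), 'tcp_rot': array([-3.10715064e+00, -4.51786469e-01,  2.58173123e-04]), 'wrist_force': array([ 0.57387486,  0.29119474, -0.14669943]), 'torque': array([ 0.06821219, -0.04244016,  0.04350373]), 'width': 0.9983936066513978}
```

View pics/scene0.png

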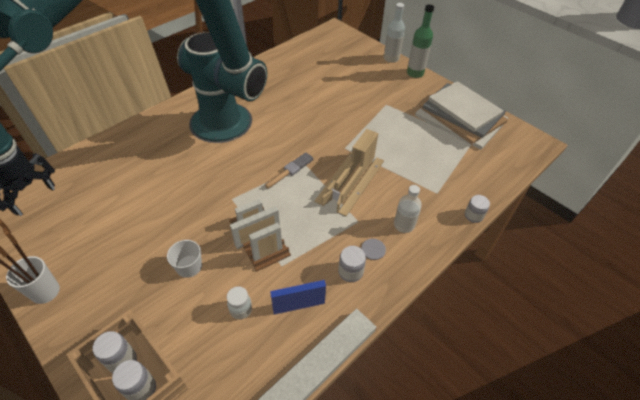

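View pics/top0.png

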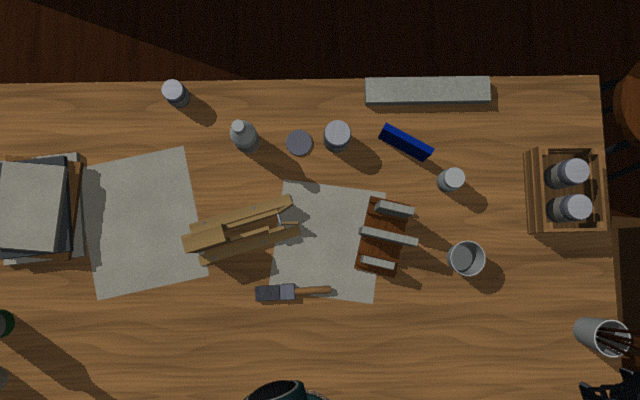

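View pics/wrist0.png

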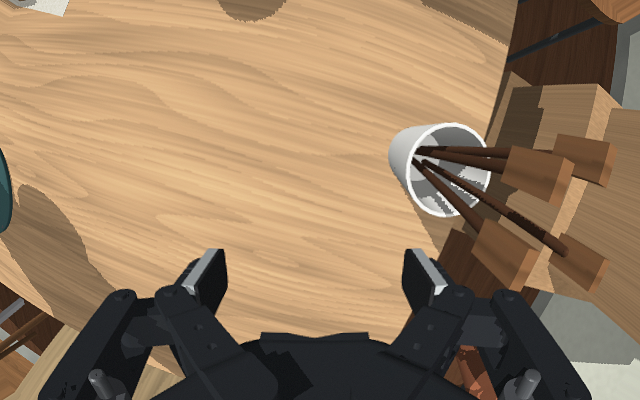

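The top view shows three panels in the stand: (395,208), (390,237) and (377,263). The middle one is the longest. Look-alikes are the blue one at (405,142) and the pale block at (428,90). The rack is at (240,228), with its hood at the left end and its mouth at the right near (295,215). Next I'll crop in and measure from depth.

```bash
cat > crop.py <<'E'
from h import *
c=load('top'); im=c['pixels'][:,:,::-1]
cv2.imwrite('pics/crop_top.png',cv2.resize(im[170:310,170:430],None,fx=3,fy=3,interpolation=cv2.INTER_CUBIC))
s=load('scene'); im=s['pixels'][:,:,::-1]
cv2.imwrite('pics/crop_scene.png',cv2.resize(im[120:280,220:420],None,fx=4,fy=3.7,interpolation=cv2.INTER_CUBIC))
P=cloud(c)
t=P[...,2][240:300:10,440:600:20]; print(np.round(t*1000))
px=c['pixels'].astype(int); hsv=cv2.cvtColor(c['pixels'],cv2.COLOR_RGB2HSV)
# panels: region, z>0.06
reg=np.zeros((400,640),bool); reg[190:285,345:430]=1
m=(reg&(P[...,2]>0.05)).astype(np.uint8)
n,l,st,ce=cv2.connectedComponentsWithStats(m)
for i in range(1,n):
    if st[i,4]<30: continue
    Q=P[l==i]; zt=np.percentile(Q[:,2],90)
    T=Q[Q[:,2]>zt-0.012]; r=cv2.minAreaRect((T[:,:2]*1000).astype(np.float32))
    print(i,ce[i],st[i],zt,r)
reg[:]=0; reg[185:275,170:310]=1
for lo,hi in[(0.03,0.06),(0.095,0.13)]:
    m=reg&(P[...,2]>lo)&(P[...,2]<hi); Q=P[m]
    print(lo,len(Q),cv2.minAreaRect((Q[:,:2]*1000).astype(np.float32)),cv2.boxPoints(cv2.minAreaRect((Q[:,:2]*1000).astype(np.float32))).round(),np.percentile(Q[:,2],[10,50,90]))
E
python3 crop.py
```

```text
[[ 0. -3. -1.  4.  2.  4.  1.  0.]
 [-1.  1. 62. -1.  0. -3.  2. -1.]
 [ 3.  6. 49. -3. -2. -2. -6.  2.]
 [-0.  7. 72.  0. -2. -2.  0.  2.]
 [-1. -2.  0.  3.  2. -1. -1.  8.]
 [ 0.  0. -0.  3.  1.  2.  1. -0.]]
4 [394.53170732 208.02926829] [375 199  40  18 410] 0.1311223826989616 ((547.2213745117188, -162.91444396972656), (60.043880462646484, 260.169189453125), 19.213300704956055)
11 [388.30314961 235.51574803] [359 226  59  20 508] 0.11097331277594555 ((506.70269775390625, -173.67083740234375), (53.53769302368164, 249.22085571289062), 1.7862237691879272)
18 [377.71848739 261.77310924] [361 255  34  14 238] 0.08148124144736064 ((458.26458740234375, -147.7360076904297), (198.29722595214844, 17.91497802734375), 75.71270751953125)
0.03 634 ((531.0057983398438, 136.00828552246094), (59.43963623046875, 281.864990234375), 18.47817611694336) [[458. 260.]
 [547.  -7.]
 [604.  12.]
 [515. 279.]] [0.03984564 0.0450829  0.04841598]
0.095 797 ((511.23590087890625, 225.8672332763672), (44.41445541381836, 103.64746856689453), 16.08786392211914) [[476. 270.]
 [504. 170.]
 [547. 182.]
 [518. 282.]] [0.11106103 0.11418198 0.11690794]
```

View pics/crop_top.png

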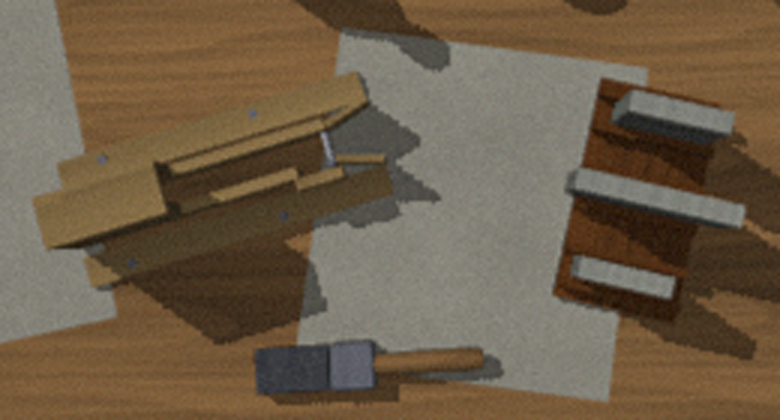

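View pics/crop_scene.png

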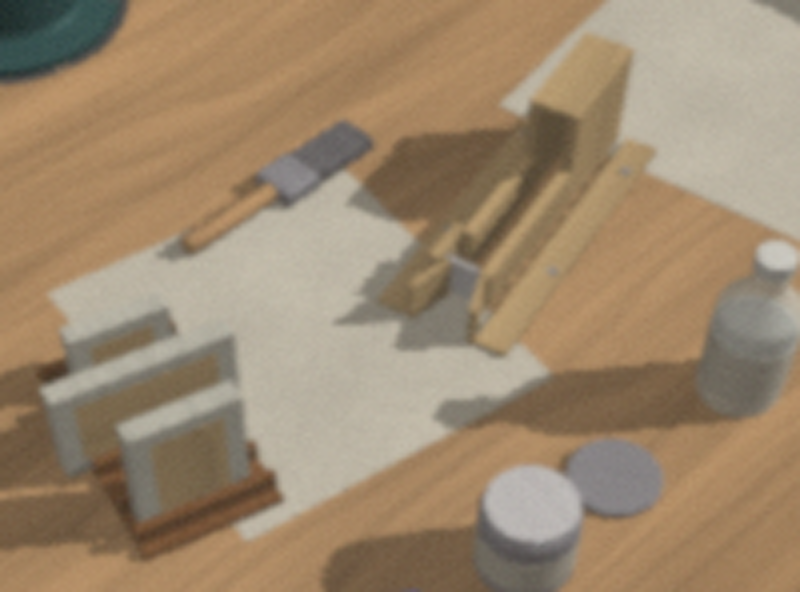

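```bash
cat >> h.py <<'E'
def goto(p,yaw,st=None):
    """shift in mm in tool axes and turn deg so that tool x has yaw (deg), tool pointing down"""
    st=st or bot.read_state(); M=R.from_rotvec(st['tcp_rot']).as_matrix()
    y0=np.degrees(np.arctan2(M[1,0],M[0,0]))
    d=M.T@(np.asarray(p)-st['tool_pos'])*1000
    t=-((yaw-y0+180)%360-180)
    print('yaw now %.2f  shift'%y0,d.round(1),'turn %.2f'%t,'z axis',M[:,2].round(4)); return d,t
E
python3 - <<'E'
from h import *
st=bot.read_state(); M=R.from_rotvec(st['tcp_rot']).as_matrix(); w=load('wrist')
print('cam offset tool',M.T@(w['xyz']-st['tool_pos']),'view in tool',M.T@att(w)@[0,0,-1],'imgup',M.T@att(w)@[0,1,0])
goto([0.53,-0.15,0.33],95)
c=load('top');P=cloud(c);rgb=c['pixels'].astype(int)
m=np.zeros((400,640),bool);m[220:255,350:425]=1
m&=(P[...,2]>.098)&(P[...,2]<.118)
v,u=np.nonzero(m); Q=np.array([onz(c,a,b,.108)[:2] for a,b in zip(u,v)])*1000
r=cv2.minAreaRect(Q.astype(np.float32));print(len(Q),r, np.linalg.eigh(np.cov(Q.T))[1])
P=cloud(load('top'))
for n,(u,v,r) in dict(mug=(605,337,30),tub=(467,258,18),bottle=(243,135,18),box=(565,190,40)).items():
    print(n,P[v-r:v+r,u-r:u+r if u+r<640 else 640,2].max())
E
```

```text
cam offset tool [ 0.06889533 -0.00101885 -0.14293273] view in tool [-2.72575018e-01  3.51065210e-05  9.62134532e-01] imgup [ 9.62134531e-01 -5.21412619e-05  2.72575019e-01]
yaw now 16.55  shift [ 465.3 -379.9  -99.1] turn -78.45 z axis [-4.0e-04  1.7e-03 -1.0e+00]
434 ((509.0315246582031, -230.46453857421875), (140.52633666992188, 18.634769439697266), 75.7604751586914) [[-0.96921142  0.24623   ]
 [ 0.24623     0.96921142]]
mug 1.2392244849597267
tub 1.2392244849597267
bottle 1.2392244849597267
box 1.2392244849597267
```

{"op": "move_arm", "data": {
  "steps": [
    [0, 0, -50, 0, 100],
    [30, -30, -100, -8, 100],
    [65, -65, -100, -16, 100],
    [100, -100, -100, -24, 100],
    [135, -135, -100, -32, 100],
    [170, -170, -100, -40, 80],
    [205, -205, -100, -48, 60],
    [240, -240, -100, -56, 50],
    [275, -275, -100, -64, 50],
    [310, -310, -100, -72, 50],
    [345, -345, -100, -80, 50],
    [380, -380, -100, -89, 50],
    [415, -415, -100, -89, 50],
    [450, -450, -100, -89, 50],
    [485, -485, -100, -89, 50],
    [520, -520, -100, -89, 50],
    [545, -543, -100, -89, 50],
    [545, -543, -100, -89, 50],
    [545, -543, -100, -89, 50]
  ]
}}

```text
time: 2.05
tool_pos: [0.5598, 0.0293, 0.3305]
tcp_rot: [-1.897, -2.503, 0.002]
wrist_force: [0.8, -1.1, 0.2]
width: 0.504
```

Run:
```python
from h import *
st=bot.read_state();print(st['time'],st['tool_pos'],st['width'],st['joint_vel'].round(3),st['q'].round(3))
w=cam('wrist'); cv2.imwrite('pics/w1.png',w['pixels'][:,:,::-1]); print(w['xyz'])
```

```text
2.05 [0.559806   0.02932118 0.33052719] 0.5041850903835203 [-0.035 -0.021  0.015 -0.003  0.003 -0.002] [ 8.000e-03  2.000e-03  1.718e+00 -1.000e-03  1.423e+00 -2.650e-01]
[0.54055781 0.09700019 0.47362747]
```

View pics/w1.png

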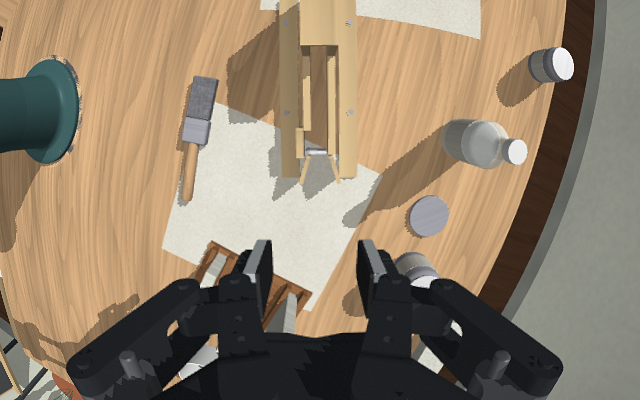

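The wrist view shows the rack at columns 280–356: hood front edge at row 43, flap near (317,152), cheek tips near (303,184) and (340,182). I'll zoom in for exact pixels.

Run:
```python
from h import *
w=load('wrist'); im=w['pixels'][0:200,260:380,::-1]
cv2.imwrite('pics/w1c.png',cv2.resize(im[20:200],None,fx=3.3*2,fy=3.3,interpolation=cv2.INTER_CUBIC)[:, :])
```

```text
(no output)
```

View pics/w1c.png

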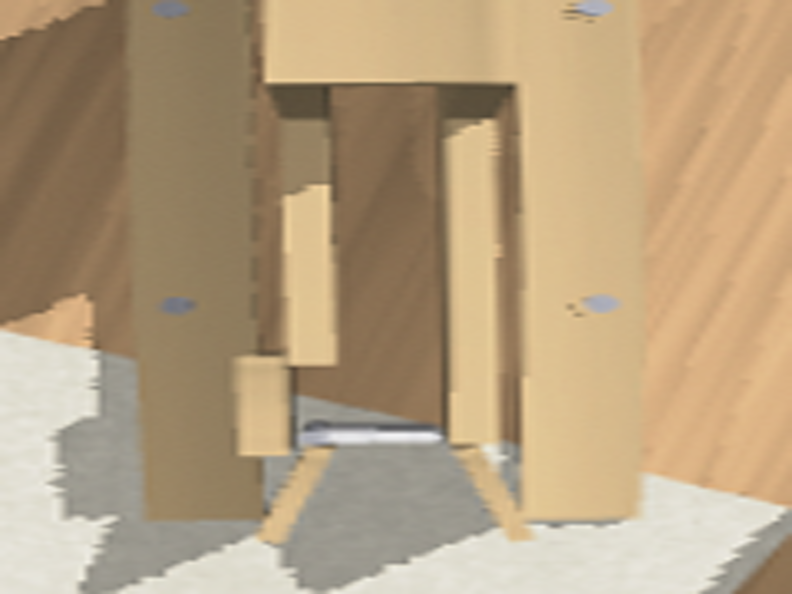

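Run:
```python
from h import *
w=load('wrist')
def p(x,y,z): 
    q=onz(w,260+(x+.5)/6.6-.5,20+(y+.5)/3.3-.5,z,True)*1000; return q[:2]
g={}
for n,x,y,z in [('hoodL',265,82,.114),('hoodR',518,82,.114),('wLfar',331,185,.045),('wLnear',337,362,.045),('wRfar',445,125,.045),('wRnear',449,438,.045),
 ('footL0',130,120,.006),('footL1',147,515,.006),('footR0',642,150,.006),('footR1',639,515,.006),('flapL',298,440,.042),('flapR',442,440,.042),('tipLo',258,540,.045),('tipLi',287,540,.045),('tipRi',509,538,.045),('tipRo',534,538,.045)]:
    g[n]=p(x,y,z); print(n,g[n].round(1))
for a,b in [('wLnear','wLfar'),('wRnear','wRfar'),('footL1','footL0'),('footR1','footR0')]:
    d=g[b]-g[a]; print(a,np.degrees(np.arctan2(d[1],d[0])).round(2))
d=g['hoodR']-g['hoodL'];print('hood normal',np.degrees(np.arctan2(d[1],d[0]))+90, np.linalg.norm(d))
d=g['footR1']-g['footL1'];print('foot',np.degrees(np.arctan2(d[1],d[0]))+90, np.linalg.norm(d))
for yaw in (105,105.6,106.2):
    e=np.array([np.cos(np.radians(yaw)),np.sin(np.radians(yaw))]); nn=np.array([-e[1],e[0]])
    h=(g['hoodL']+g['hoodR'])/2
    O=h-138*e
    print(yaw,O.round(1),{k:((v-O)@e).round(1) for k,v in g.items()},{k:((v-O)@nn).round(1) for k,v in g.items()})
```

```text
hoodL [502.  172.3]
hoodR [544.1 184.4]
wLfar [519.8 147.4]
wLnear [541.1  75.9]
wRfar [535.4 178.6]
wRnear [572.4  51.4]
footL0 [465.7 169.9]
footL1 [517.4  -6.5]
footR0 [580.7 187.9]
footR1 [628.3  24.8]
flapL [542.   41.6]
flapR [571.4  49.8]
tipLo [545.1  -2.1]
tipLi [ 5.512e+02 -4.000e-01]
tipRi [596.9  13.4]
tipRo [602.1  14.8]
wLnear 106.58
wRnear 106.21
footL1 106.31
footR1 106.26
hood normal 105.96071196686741 43.832520430376434
foot 105.73007612085696 115.2336276927028
105 [558.8  45. ] {'hoodL': np.float64(137.6), 'hoodR': np.float64(138.4), 'wLfar': np.float64(108.9), 'wLnear': np.float64(34.4), 'wRfar': np.float64(135.1), 'wRnear': np.float64(2.6), 'footL0': np.float64(144.7), 'footL1': np.float64(-39.1), 'footR0': np.float64(132.3), 'footR1': np.float64(-37.6), 'flapL': np.float64(1.0), 'flapR': np.float64(1.3), 'tipLo': np.float64(-42.0), 'tipLi': np.float64(-41.9), 'tipRi': np.float64(-40.5), 'tipRo': np.float64(-40.4)} {'hoodL': np.float64(21.9), 'hoodR': np.float64(-21.9), 'wLfar': np.float64(11.2), 'wLnear': np.float64(9.1), 'wRfar': np.float64(-12.0), 'wRnear': np
[... 1425 characters left out ...]
), 'footL1': np.float64(-37.9), 'footR0': np.float64(131.1), 'footR1': np.float64(-38.8), 'flapL': np.float64(1.4), 'flapR': np.float64(1.1), 'tipLo': np.float64(-41.4), 'tipLi': np.float64(-41.5), 'tipRi': np.float64(-41.0), 'tipRo': np.float64(-41.1)} {'hoodL': np.float64(21.9), 'hoodR': np.float64(-21.9), 'wLfar': np.float64(11.8), 'wLnear': np.float64(11.3), 'wRfar': np.float64(-11.9), 'wRnear': np.float64(-12.0), 'footL0': np.float64(57.4), 'footL1': np.float64(57.0), 'footR0': np.float64(-58.0), 'footR1': np.float64(-58.2), 'flapL': np.float64(19.9), 'flapR': np.float64(-10.6), 'tipLo': np.float64(29.1), 'tipLi': np.float64(22.9), 'tipRi': np.float64(-24.9), 'tipRo': np.float64(-30.3)}
```

Run:
```python
from h import *
goto([.5036,-.2518,.20],75.8)
```

```text
yaw now 105.58  shift [-254.9 -129.   131. ] turn 29.78 z axis [-1.3e-03 -7.0e-04 -1.0e+00]
```

{"op": "move_arm", "data": {
  "steps": [
    [-45, -23, 0, 7, 50],
    [-90, -46, 0, 14, 50],
    [-135, -69, 30, 21, 50],
    [-180, -92, 60, 29.8, 50],
    [-225, -115, 90, 29.8, 50],
    [-255, -129, 131, 29.8, 50],
    [-255, -129, 131, 29.8, 50],
    [-255, -129, 131, 29.8, 50]
  ]
}}

```text
time: 2.9
tool_pos: [0.4995, -0.2541, 0.1963]
tcp_rot: [-2.481, -1.918, 0.006]
wrist_force: [0.2, 0.3, 0.5]
width: 0.499
```

Run:
```python
from h import *
st=bot.read_state();print(st['time'],st['tool_pos'],st['width'],st['wrist_force'])
w=cam('wrist'); cv2.imwrite('pics/w2.png',cv2.resize(w['pixels'][:,:,::-1],(800,500)))
goto([.5036,-.2518,.073],75.8)
```

```text
2.9 [ 0.49950361 -0.25410057  0.19626074] 0.4988579573166737 [0.17573107 0.30279358 0.51710036]
yaw now 75.46  shift [  1.8   2.5 125.4] turn -0.34 z axis [-0.0037  0.002  -1.    ]
```

View pics/w2.png

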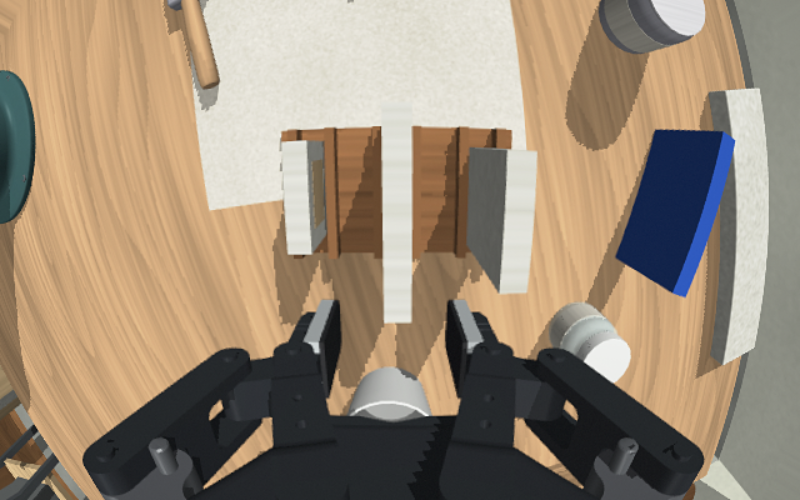

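The middle panel's top edge spans (383–412, 105–322) in this view. It is centred between the fingers, the small panel is on its left and the tall one on its right.

Run:
```python
from h import *
w=load('wrist')
q=[onz(w,u/1.25,v/1.25,.108,True)[:2]*1000 for u,v in [(383,103),(412,105),(411.5,322),(384,322)]]
print(np.round(q,1)); print(cv2.minAreaRect(np.array(q,np.float32)))
a=(q[0]+q[1])/2;b=(q[2]+q[3])/2;d=a-b;print((a+b)/2,np.linalg.norm(d),np.degrees(np.arctan2(d[1],d[0])))
```

```text
[[ 516.5 -161. ]
 [ 532.6 -166.4]
 [ 499.  -300.4]
 [ 481.3 -295.8]]
((507.7141418457031, -230.70663452148438), (139.26744079589844, 18.252912521362305), 75.37104034423828)
[ 507.34544707 -230.90017967] 138.67339728862473 75.62538711553688
```

Run:
```python
from h import *
st=bot.read_state();print(st['time'],st['tool_pos'],st['joint_vel'].round(3))
goto([.5025,-.252,.073],75.6)
```

```text
2.95 [ 0.50121571 -0.25312095  0.19844896] [ 0.044 -0.031 -0.044  0.015  0.008  0.009]
yaw now 75.46  shift [  1.3   1.5 125.4] turn -0.14 z axis [-0.0037  0.002  -1.    ]
```

{"op": "move_arm", "data": {
  "steps": [
    [0, -1, 30, 0, 50],
    [0, -1, 60, 0, 50],
    [0, -1, 90, 0, 50],
    [0, -1, 115, 0, 50],
    [0, -1, 126, 0, 50],
    [0, -1, 126, 0, 50],
    [0, -1, 126, 0, 50]
  ]
}}

```text
time: 3.65
tool_pos: [0.5043, -0.2517, 0.0761]
tcp_rot: [2.478, 1.928, 0.002]
wrist_force: [0.2, -0.9, 1.6]
width: 0.502
```

{"op": "move_arm", "data": {
  "newtons": 50,
  "steps": [
    [0, 0, 0, 0, 20],
    [0, 0, 0, 0, 10],
    [0, 0, 0, 0, 0],
    [0, 0, 0, 0, 0],
    [0, 0, 0, 0, 0],
    [0, 0, 0, 0, 0]
  ]
}}

```text
time: 4.25
tool_pos: [0.5043, -0.252, 0.0763]
tcp_rot: [2.478, 1.927, 0.002]
wrist_force: [-1.6, 0.9, 5.8]
width: 0.209
```

Run:
```python
from h import *
st=bot.read_state();print(st['time'],st['tool_pos'],st['joint_vel'].round(3),st['wrist_force'],st['torque'],st['width'])
goto([.5025,-.252,.073],75.6)
w=cam('wrist'); cv2.imwrite('pics/w3.png',cv2.resize(w['pixels'][:,:,::-1],(800,500)))
```

```text
4.25 [ 0.50434161 -0.25195934  0.07628632] [ 0.    -0.001 -0.002 -0.002  0.001  0.   ] [-1.61545553  0.93779741  5.75250689] [0.15558903 0.20380556 0.08007299] 0.20939303738611842
yaw now 75.75  shift [-0.5 -1.8  3.3] turn 0.15 z axis [ 0.0026 -0.0014 -1.    ]
```

View pics/w3.png

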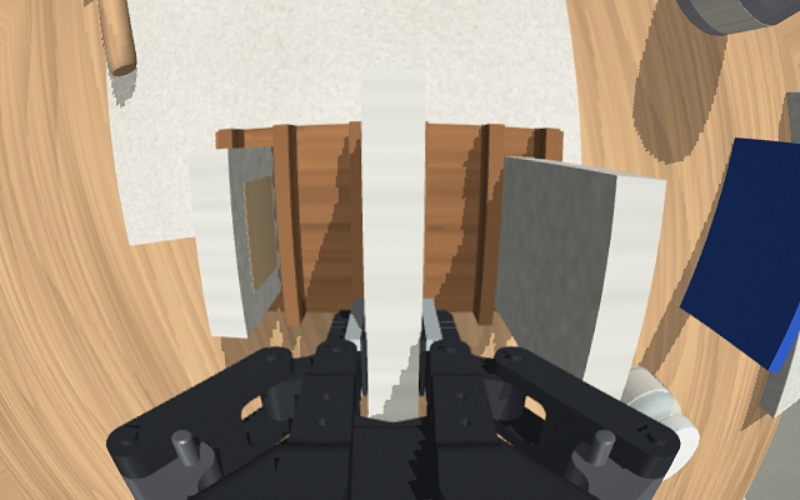

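{"op": "move_arm", "data": {
  "steps": [
    [0, 0, -15, 0, 0],
    [0, 0, -30, 0, 0],
    [0, 0, -50, 0, 0],
    [0, 0, -70, 0, 0],
    [0, 0, -70, 0, 0],
    [0, 0, -70, 0, 0]
  ]
}}

```text
time: 4.9
tool_pos: [0.5036, -0.2516, 0.1453]
tcp_rot: [2.478, 1.928, 0.001]
wrist_force: [-0.3, -0.1, -2.5]
width: 0.2
```

Run:
```python
from h import *
c=load('top')
print('tin',onz(c,337,133,.085),'tub',onz(c,467,256,.07))
st=bot.read_state();print(st['time'],st['tool_pos'],st['wrist_force'],st['width'])
goto([.604,-.098,.146],106.3)
w=cam('wrist'); cv2.imwrite('pics/w4.png',cv2.resize(w['pixels'][:,:,::-1],(800,500)))
s=cam('scene'); cv2.imwrite('pics/s4.png',cv2.resize(s['pixels'][80:320,160:480,::-1],(800,600)))
```

```text
tin [ 0.77333342 -0.10924037  0.085     ] tub [ 0.45371445 -0.43229538  0.07      ]
4.9 [ 0.50361694 -0.25160444  0.14527592] [-0.31861366 -0.06281449 -2.45964481] 0.200255056561554
yaw now 75.75  shift [173.6  59.5  -0.7] turn -30.55 z axis [ 0.0018 -0.001  -1.    ]
```

View pics/s4.png

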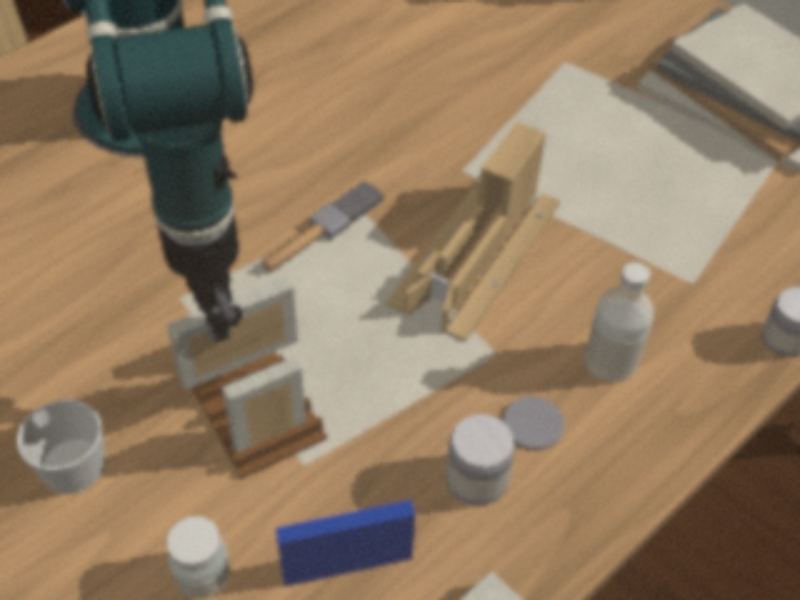

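View pics/w4.png

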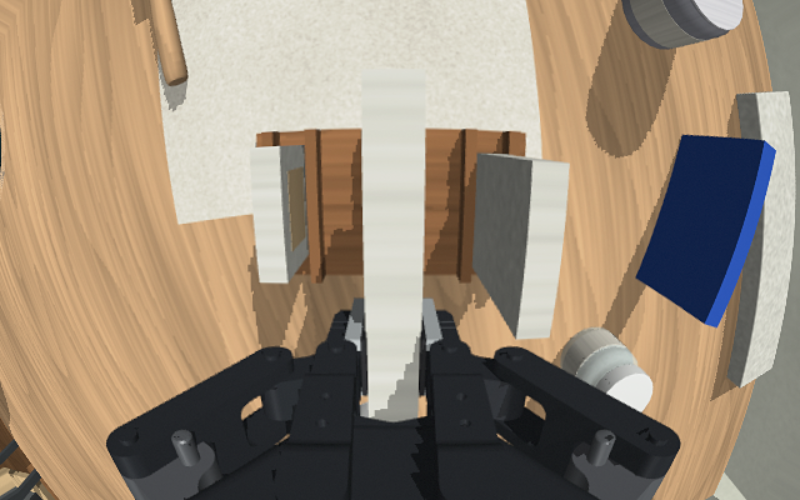

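The panel is held level: in the wrist image its top edge still ends at row 68, as before the lift. The neighbours have not moved. Next I'll go to the staging point in front of the mouth.

{"op": "move_arm", "data": {
  "steps": [
    [30, 5, 0, 0, 0],
    [60, 15, 0, -5, 0],
    [95, 30, 0, -11, 0],
    [130, 45, 0, -18, 0],
    [160, 55, 0, -25, 0],
    [174, 59, 0, -30.5, 0],
    [174, 59, 0, -30.5, 0],
    [174, 59, 0, -30.5, 0],
    [174, 59, 0, -30.5, 0]
  ]
}}

```text
time: 5.9
tool_pos: [0.6021, -0.0979, 0.1434]
tcp_rot: [-1.887, -2.51, 0.002]
wrist_force: [0.5, -1.0, -2.1]
width: 0.203
```

Run:
```python
from h import *
st=bot.read_state();print(st['time'],st['tool_pos'],st['wrist_force'],st['width'])
goto([.604,-.098,.146],106.3)
w=cam('wrist'); cv2.imwrite('pics/w5.png',cv2.resize(w['pixels'][:,:,::-1],(800,500)))
cv2.imwrite('pics/w5c.png',cv2.resize(w['pixels'][0:200,240:400,::-1],(480*1,600)))
```

```text
5.9 [ 0.60212535 -0.09788781  0.14338929] [ 0.4522939  -0.97952115 -2.06174728] 0.20262033197113355
yaw now 106.13  shift [-0.6  1.8 -2.6] turn -0.17 z axis [-1.8e-03 -1.0e-04 -1.0e+00]
```

View pics/w5.png

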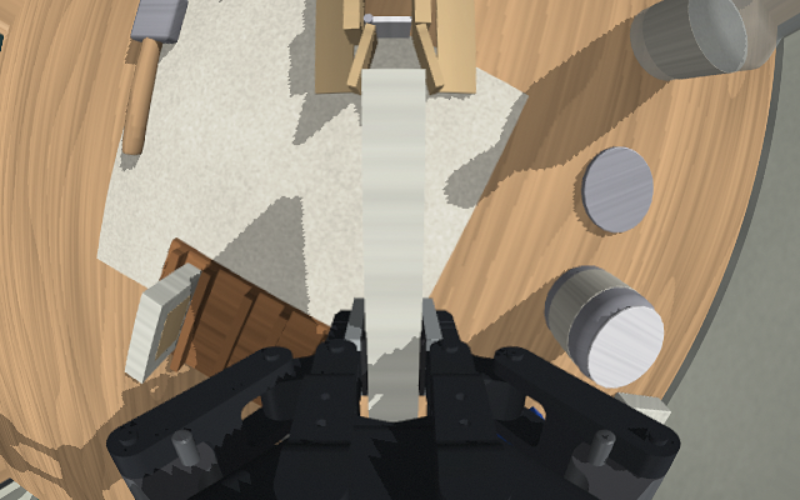

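```bash
cat >> h.py <<'E'
O=np.array([562.,46.]);YAW=106.3
e=np.array([np.cos(np.radians(YAW)),np.sin(np.radians(YAW))]);nn=np.array([-e[1],e[0]])
def rk(p): d=np.asarray(p)[:2]-O; return np.round([d@e,d@nn],1)
def stt():
    st=bot.read_state(); M=R.from_rotvec(st['tcp_rot']).as_matrix()
    print('t',st['time'],'tcp rack',rk(st['tool_pos']*1000),'z %.1f'%(st['tool_pos'][2]*1000),'yaw-rack %.2f'%(np.degrees(np.arctan2(M[1,0],M[0,0]))-YAW),
      'F rack x,y,z',np.round([st['wrist_force'][:2]@e,st['wrist_force'][:2]@nn,st['wrist_force'][2]],2),'T',st['torque'].round(2),'w %.3f'%st['width'],'vmax %.3f'%abs(st['joint_vel']).max()); return st
E
python3 - <<'E'
from h import *
st=stt();w=load('wrist')
z=st['tool_pos'][2]+.0317
q=[onz(w,u/1.25,v/1.25,z,True)[:2]*1000 for u,v in [(361.5,69),(425,69),(423,310),(366.5,310)]]
for i in q: print(rk(i))
for u,v in [(349,88),(360,91),(430,91),(442,94)]: print('tip',rk(onz(w,u/1.25,v/1.25,.045,True)[:2]*1000))
for u,v in [(316,93),(475,93)]: print('foot',rk(onz(w,u/1.25,v/1.25,.006,True)[:2]*1000))
E
```

```text
t 5.95 tcp rack [-149.6    1.8] z 143.7 yaw-rack -0.18 F rack x,y,z [ 0.41  0.22 -1.85] T [-0.06 -0.05 -0.  ] w 0.198 vmax 0.006
[-57.3  10.8]
[-57.4  -7.2]
[-130.1   -7.4]
[-130.1   10.4]
tip [-43.7  28.9]
tip [-45.9  22.1]
tip [-45.9 -20.9]
tip [-47.6 -28.3]
foot [-40.7  57.3]
foot [-40.8 -57.3]
```

{"op": "move_arm", "data": {
  "steps": [
    [0, 1.7, 20, 0, 0],
    [0, 1.7, 40, 0, 0],
    [0, 1.7, 55, 0, 0],
    [0, 1.7, 65, 0, 0],
    [0, 1.7, 68, 0, 0],
    [0, 1.7, 68, 0, 0],
    [0, 1.7, 68, 0, 0]
  ]
}}

```text
time: 6.65
tool_pos: [0.6055, -0.0969, 0.0771]
tcp_rot: [1.885, 2.512, 0.001]
wrist_force: [1.0, -0.7, -1.0]
width: 0.201
```

Run:
```python
from h import *
stt()
```

```text
t 6.65 tcp rack [-149.4   -1.7] z 77.1 yaw-rack -0.06 F rack x,y,z [-0.98 -0.71 -0.96] T [ 0.01 -0.06  0.01] w 0.201 vmax 0.006
```

{"op": "move_arm", "data": {
  "steps": [
    [0, -1.6, 3, 0, 0],
    [0, -1.6, 6, 0, 0],
    [0, -1.6, 6, 0, 0],
    [0, -1.6, 6, 0, 0]
  ]
}}

```text
time: 7.05
tool_pos: [0.6032, -0.0971, 0.0702]
tcp_rot: [-1.885, -2.513, 0.0]
wrist_force: [-0.4, -0.4, -1.5]
width: 0.204
```

Run:
```python
from h import *
stt()
```

```text
t 7.05 tcp rack [-148.9    0.7] z 70.2 yaw-rack -0.05 F rack x,y,z [-0.24  0.46 -1.48] T [-0.04 -0.02  0.  ] w 0.204 vmax 0.004
```

{"op": "move_arm", "data": {
  "steps": [
    [10, 0.7, 0, 0, 0],
    [20, 0.7, 0, 0, 0],
    [30, 0.7, 0, 0, 0],
    [40, 0.7, 0, 0, 0],
    [48, 0.7, 0, 0, 0],
    [52, 0.7, 0, 0, 0],
    [52, 0.7, 0, 0, 0]
  ]
}}

```text
time: 7.75
tool_pos: [0.5892, -0.0463, 0.0703]
tcp_rot: [-1.884, -2.514, 0.0]
wrist_force: [-0.8, -0.4, -1.0]
width: 0.201
```

Run:
```python
from h import *
stt()
w=cam('wrist'); cv2.imwrite('pics/w6.png',cv2.resize(w['pixels'][0:200,220:420,::-1],(600,600)))
```

```text
t 7.75 tcp rack [-96.2  -0.2] z 70.3 yaw-rack 0.01 F rack x,y,z [-0.18  0.94 -1.  ] T [-0.06 -0.02  0.02] w 0.201 vmax 0.012
```

View pics/w6.png

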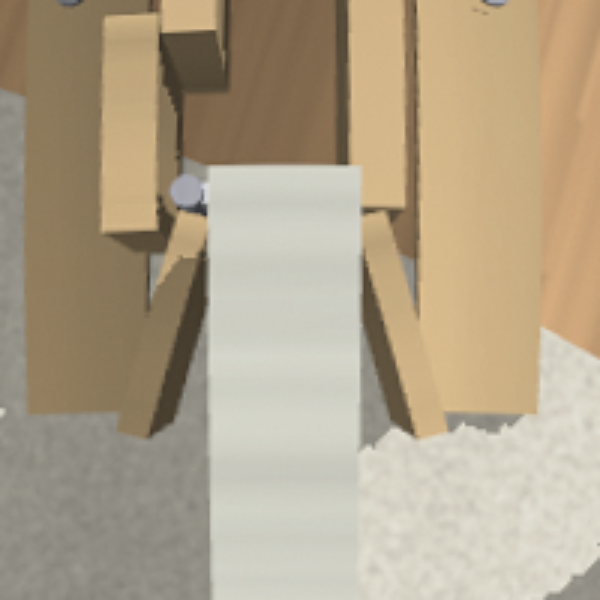

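The panel's front end is at rows 165+ of this crop, lying between the cheeks (tips near (135,435) and (425,435)). I'll check the centring numerically.

Run:
```python
from h import *
w=load('wrist')
g=lambda x,y,z: rk(onz(w,220+x/3-.3,y/3-.3,z,True)[:2]*1000)
print('panel',g(209,167,.102),g(361,167,.102),g(210,590,.102),g(360,590,.102))
print('lane inner',g(227,80,.045),g(350,80,.045),g(363,205,.045)); print('tips',g(118,430,.045),g(445,432,.045),'foot',g(28,412,.006),g(540,412,.006))
```

```text
panel [-4.2  9. ] [-4.2 -8.9] [-56.    9.4] [-56.   -9.3]
lane inner [23.6 10.3] [ 23.6 -11.7] [ -0.2 -14. ]
tips [-41.   30.4] [-41.4 -29.3] foot [-39.8  58.3] [-39.8 -58.3]
```

{"op": "move_arm", "data": {
  "steps": [
    [4, 0, 0, 0, 0],
    [8, 0, 0, 0, 0],
    [12, 0, 0, 0, 0],
    [16, 0, 0, 0, 0],
    [20, 0, 0, 0, 0],
    [24, 0, 0, 0, 0],
    [28, 0, 0, 0, 0],
    [32, 0, 0, 0, 0]
  ]
}}

```text
time: 8.6
tool_pos: [0.582, -0.0166, 0.0712]
tcp_rot: [1.884, 2.51, 0.003]
wrist_force: [2.8, -1.7, -1.5]
width: 0.199
```

Run:
```python
from h import *
stt()
```

```text
t 8.6 tcp rack [-65.7  -1.6] z 71.2 yaw-rack -0.10 F rack x,y,z [-2.44 -2.2  -1.5 ] T [-0.54 -0.76 -0.22] w 0.199 vmax 0.068
```

{"op": "move_arm", "data": {
  "steps": [
    [4, -0.5, 0, 0, 0],
    [8, -1, 0, 0, 0],
    [12, -1, 0, 0, 0],
    [16, -1, 0, 0, 0],
    [20, -1, 0, 0, 0],
    [24, -1, 0, 0, 0],
    [28, -1, 0, 0, 0],
    [32, -1, 0, 0, 0],
    [32, -1, 0, 0, 0]
  ]
}}

```text
time: 9.5
tool_pos: [0.5703, 0.0149, 0.0702]
tcp_rot: [-1.885, -2.513, -0.001]
wrist_force: [3.6, 1.8, -2.5]
width: 0.203
```

Run:
```python
from h import *
stt()
```

```text
t 9.5 tcp rack [-32.2   0.8] z 70.2 yaw-rack -0.04 F rack x,y,z [ 0.74 -3.97 -2.52] T [ 0.25 -0.8  -0.21] w 0.203 vmax 0.005
```

Run:
```python
from h import *
w=cam('wrist'); cv2.imwrite('pics/w7.png',cv2.resize(w['pixels'][0:330,180:460,::-1],(680,800*330//330)) [:600] if 0 else cv2.resize(w['pixels'][0:300,180:460,::-1],(560,600)))
```

View pics/w7.png

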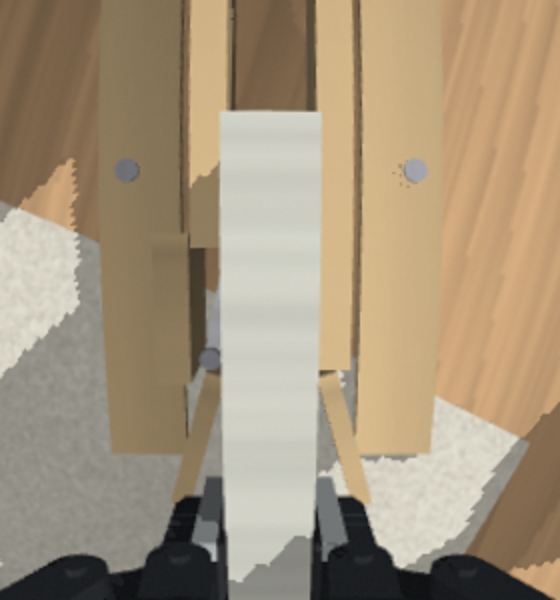

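The panel stands in the lane with its front at row 110, and the flap is folded back at the hinge (210,357). I'll keep going towards the hood.

{"op": "move_arm", "data": {
  "steps": [
    [5, 0, 0, 0, 0],
    [10, 0, 0, 0, 0],
    [15, 0, 0, 0, 0],
    [20, 0, 0, 0, 0],
    [25, 0, 0, 0, 0],
    [30, 0, 0, 0, 0],
    [35, 0, 0, 0, 0],
    [35, 0, 0, 0, 0]
  ]
}}

```text
time: 10.35
tool_pos: [0.5604, 0.0487, 0.0703]
tcp_rot: [-1.884, -2.513, -0.001]
wrist_force: [3.4, 1.7, -2.2]
width: 0.204
```

Run:
```python
from h import *
stt()
```

```text
t 10.35 tcp rack [3.  0.7] z 70.3 yaw-rack -0.03 F rack x,y,z [ 0.69 -3.7  -2.22] T [ 0.37 -0.76 -0.19] w 0.204 vmax 0.008
```

{"op": "move_arm", "data": {
  "steps": [
    [5, 0.3, 0, 0, 0],
    [10, 0.5, 0, 0, 0],
    [15, 0.5, 0, 0, 0],
    [20, 0.5, 0, 0, 0],
    [25, 0.5, 0, 0, 0],
    [30, 0.5, 0, 0, 0],
    [35, 0.5, 0, 0, 0],
    [40, 0.5, 0, 0, 0],
    [44, 0.5, 0, 0, 0],
    [48, 0.5, 0, 0, 0],
    [52, 0.5, 0, 0, 0],
    [56, 0.5, 0, 0, 0],
    [60, 0.5, 0, 0, 0],
    [64, 0.5, 0, 0, 0],
    [64, 0.5, 0, 0, 0],
    [64, 0.5, 0, 0, 0]
  ]
}}

```text
time: 11.95
tool_pos: [0.5434, 0.1099, 0.0704]
tcp_rot: [-1.885, -2.513, -0.001]
wrist_force: [2.2, 2.5, -1.0]
width: 0.208
```

Run:
```python
from h import *
stt()
```

```text
t 11.95 tcp rack [66.5 -0.1] z 70.4 yaw-rack -0.05 F rack x,y,z [ 1.76 -2.84 -1.05] T [ 0.42 -0.76  0.14] w 0.208 vmax 0.002
```

{"op": "move_arm", "data": {
  "steps": [
    [2, 0, 0, 0, 0],
    [4, 0, 0, 0, 0],
    [6, 0, 0, 0, 0],
    [8, 0, 0, 0, 0],
    [10, 0, 0, 0, 0],
    [12, 0, 0, 0, 0],
    [13, 0, 0, 0, 0],
    [14, 0, 0, 0, 0],
    [14, 0, 0, 0, 0],
    [14, 0, 0, 0, 0]
  ]
}}

```text
time: 12.95
tool_pos: [0.5388, 0.1227, 0.07]
tcp_rot: [-1.885, -2.512, 0.001]
wrist_force: [0.1, 0.0, -1.6]
width: 0.198
```

Run:
```python
from h import *
stt()
```

```text
t 12.95 tcp rack [80.1  0.7] z 70.0 yaw-rack -0.06 F rack x,y,z [-0.01 -0.1  -1.61] T [0.   0.03 0.01] w 0.198 vmax 0.003
```

The force has dropped to zero, so the flap has swung shut. Now I'll feel for the button in millimetre steps.

{"op": "move_arm", "data": {
  "steps": [
    [1, 0, 0, 0, 0],
    [2, 0, 0, 0, 0],
    [3, 0, 0, 0, 0],
    [4, 0, 0, 0, 0],
    [5, 0, 0, 0, 0],
    [5, 0, 0, 0, 0]
  ]
}}

```text
time: 13.55
tool_pos: [0.5379, 0.1277, 0.0703]
tcp_rot: [-1.885, -2.513, -0.0]
wrist_force: [0.3, 0.3, -1.5]
width: 0.201
```

{"op": "move_arm", "data": {
  "steps": [
    [1, 0, 0, 0, 0],
    [2, 0, 0, 0, 0],
    [3, 0, 0, 0, 0],
    [3, 0, 0, 0, 0]
  ]
}}

```text
time: 13.95
tool_pos: [0.5371, 0.1306, 0.0703]
tcp_rot: [-1.885, -2.513, 0.0]
wrist_force: [-0.9, 0.7, -2.0]
width: 0.2
```

{"op": "move_arm", "data": {
  "steps": [
    [1, 0, 0, 0, 0],
    [2, 0, 0, 0, 0],
    [3, 0, 0, 0, 0],
    [3, 0, 0, 0, 0]
  ]
}}

```text
time: 14.35
tool_pos: [0.5363, 0.1334, 0.0703]
tcp_rot: [-1.885, -2.513, -0.0]
wrist_force: [0.6, -0.7, -1.4]
width: 0.2
```

{"op": "move_arm", "data": {
  "steps": [
    [1, 0, 0, 0, 0],
    [2, 0, 0, 0, 0],
    [3, 0, 0, 0, 0],
    [3, 0, 0, 0, 0]
  ]
}}

```text
time: 14.75
tool_pos: [0.5354, 0.1363, 0.0703]
tcp_rot: [-1.885, -2.513, 0.0]
wrist_force: [-0.0, -0.1, -1.9]
width: 0.203
```

```bash
python3 -c "
from h import *
stt()"
```

```text
t 14.75 tcp rack [94.2  0.2] z 70.3 yaw-rack -0.04 F rack x,y,z [-0.06  0.04 -1.89] T [ 0.06 -0.03  0.02] w 0.203 vmax 0.002
```

{"op": "move_arm", "data": {
  "steps": [
    [1, 0, 0, 0, 0],
    [2, 0, 0, 0, 0],
    [2, 0, 0, 0, 0]
  ]
}}

```text
time: 15.05
tool_pos: [0.5348, 0.1382, 0.0703]
tcp_rot: [-1.885, -2.513, 0.0]
wrist_force: [-0.1, -0.3, -1.6]
width: 0.204
```

```bash
python3 -c "
from h import *
stt()"
```

```text
t 15.05 tcp rack [96.1  0.2] z 70.3 yaw-rack -0.05 F rack x,y,z [-0.24  0.13 -1.6 ] T [-0.04 -0.01 -0.04] w 0.204 vmax 0.002
```

{"op": "move_arm", "data": {
  "steps": [
    [1, 0, 0, 0, 0],
    [2, 0, 0, 0, 0],
    [2, 0, 0, 0, 0]
  ]
}}

```text
time: 15.35
tool_pos: [0.5343, 0.1402, 0.0703]
tcp_rot: [-1.885, -2.513, -0.0]
wrist_force: [-0.4, 0.1, -1.8]
width: 0.204
```

{"op": "move_arm", "data": {
  "steps": [
    [1, 0, 0, 0, 0],
    [2, 0, 0, 0, 0],
    [2, 0, 0, 0, 0]
  ]
}}

```text
time: 15.65
tool_pos: [0.5337, 0.1421, 0.0703]
tcp_rot: [-1.885, -2.513, -0.0]
wrist_force: [-0.2, 0.1, -1.6]
width: 0.205
```

```bash
python3 -c "
from h import *
stt()"
```

```text
t 15.65 tcp rack [100.1   0.2] z 70.3 yaw-rack -0.05 F rack x,y,z [ 0.1   0.17 -1.61] T [-0.04 -0.02 -0.  ] w 0.205 vmax 0.002
```

{"op": "move_arm", "data": {
  "steps": [
    [1, 0, 0, 0, 0],
    [2, 0, 0, 0, 0],
    [2, 0, 0, 0, 0]
  ]
}}

```text
time: 15.95
tool_pos: [0.5335, 0.1432, 0.0705]
tcp_rot: [1.884, 2.513, -0.001]
wrist_force: [0.8, -4.4, -0.3]
width: 0.202
```

{"op": "move_arm", "data": {
  "steps": [
    [1, 0, 0, 0, 0],
    [2, 0, 0, 0, 0],
    [2, 0, 0, 0, 0]
  ]
}}

```text
time: 16.25
tool_pos: [0.5329, 0.1452, 0.0704]
tcp_rot: [1.884, 2.513, -0.001]
wrist_force: [0.2, -4.6, 0.3]
width: 0.202
```

```bash
python3 -c "
from h import *
stt()"
```

```text
t 16.25 tcp rack [1.034e+02 1.000e-01] z 70.4 yaw-rack -0.04 F rack x,y,z [-4.45  1.12  0.25] T [-0.85 -0.14  0.06] w 0.202 vmax 0.003
```

Button contact was at TCP x≈101 and it moves at about 4.5 N. I'll press on gently.

{"op": "move_arm", "data": {
  "steps": [
    [0.5, 0, 0, 0, 0],
    [1, 0, 0, 0, 0],
    [1.5, 0, 0, 0, 0],
    [2, 0, 0, 0, 0],
    [2, 0, 0, 0, 0]
  ]
}}

```text
time: 16.75
tool_pos: [0.5323, 0.1473, 0.0704]
tcp_rot: [1.885, 2.513, -0.001]
wrist_force: [1.0, -5.0, -0.2]
width: 0.199
```

{"op": "move_arm", "data": {
  "steps": [
    [0.5, 0, 0, 0, 0],
    [1, 0, 0, 0, 0],
    [1.5, 0, 0, 0, 0],
    [1.5, 0, 0, 0, 0]
  ]
}}

```text
time: 17.15
tool_pos: [0.5318, 0.1488, 0.0704]
tcp_rot: [1.885, 2.513, -0.0]
wrist_force: [1.6, -5.4, -0.3]
width: 0.203
```

```bash
python3 -c "
from h import *
stt()"
```

```text
t 17.15 tcp rack [1.071e+02 1.000e-01] z 70.4 yaw-rack -0.05 F rack x,y,z [-5.66 -0.01 -0.28] T [-0.88 -0.2  -0.  ] w 0.203 vmax 0.002
```

{"op": "move_arm", "data": {
  "steps": [
    [0.5, 0, 0, 0, 0],
    [1, 0, 0, 0, 0],
    [1, 0, 0, 0, 0]
  ]
}}

```text
time: 17.45
tool_pos: [0.5316, 0.1499, 0.0704]
tcp_rot: [1.885, 2.513, -0.0]
wrist_force: [1.6, -4.3, 0.1]
width: 0.205
```

{"op": "move_arm", "data": {
  "steps": [
    [0.5, 0, 0, 0, 0],
    [0.5, 0, 0, 0, 0]
  ]
}}

```text
time: 17.65
tool_pos: [0.5314, 0.1504, 0.0704]
tcp_rot: [1.885, 2.513, -0.0]
wrist_force: [1.0, -4.5, -0.2]
width: 0.203
```

```bash
python3 -c "
from h import *
stt()"
```

```text
t 17.65 tcp rack [1.088e+02 1.000e-01] z 70.4 yaw-rack -0.05 F rack x,y,z [-4.59  0.34 -0.19] T [-0.8  -0.19  0.03] w 0.203 vmax 0.003
```

{"op": "move_arm", "data": {
  "steps": [
    [0.5, 0, 0, 0, 0],
    [0.5, 0, 0, 0, 0]
  ]
}}

```text
time: 17.85
tool_pos: [0.5313, 0.1505, 0.0704]
tcp_rot: [1.884, 2.513, -0.001]
wrist_force: [0.8, -7.1, -0.1]
width: 0.202
```

{"op": "move_arm", "data": {
  "steps": [
    [0.5, 0, 0, 0, 0],
    [0.5, 0, 0, 0, 0]
  ]
}}

```text
time: 18.05
tool_pos: [0.5314, 0.1505, 0.0704]
tcp_rot: [1.884, 2.512, -0.001]
wrist_force: [1.3, -8.6, -1.4]
width: 0.203
```

```bash
python3 -c "
from h import *
stt()"
```

```text
t 18.05 tcp rack [1.089e+02 1.000e-01] z 70.4 yaw-rack -0.03 F rack x,y,z [-8.62  1.18 -1.37] T [-1.27 -0.27  0.06] w 0.203 vmax 0.003
```

The hard stop is at TCP x=108.9, about 8 mm past first contact, and the force is up to 8.6 N. I'll relieve the push, lower the panel onto the table and release.

{"op": "move_arm", "data": {
  "steps": [
    [-1, 0, 0, 0, 0],
    [-1, 0, 1, 0, 0],
    [-1, 0, 2, 0, 0],
    [-1, 0, 2, 0, 0],
    [-1, 0, 2, 0, 0]
  ]
}}

```text
time: 18.55
tool_pos: [0.5317, 0.1505, 0.0687]
tcp_rot: [1.885, 2.513, 0.001]
wrist_force: [0.9, -5.8, 1.5]
width: 0.203
```

```bash
python3 -c "
from h import *
stt()"
```

```text
t 18.55 tcp rack [108.8  -0.2] z 68.7 yaw-rack -0.05 F rack x,y,z [-5.78  0.78  1.5 ] T [-0.73 -0.03  0.03] w 0.203 vmax 0.001
```

{"op": "move_arm", "data": {
  "steps": [
    [-0.5, 0, 0.5, 0, 0],
    [-0.8, 0, 1, 0, 0],
    [-0.8, 0, 1, 0, 0]
  ]
}}

```text
time: 18.85
tool_pos: [0.532, 0.1503, 0.0684]
tcp_rot: [-1.885, -2.513, -0.002]
wrist_force: [-1.2, -3.8, 7.2]
width: 0.204
```

```bash
python3 -c "
from h import *
stt()"
```

```text
t 18.85 tcp rack [108.6  -0.4] z 68.4 yaw-rack -0.06 F rack x,y,z [-3.34  2.23  7.18] T [-0.37  0.37  0.2 ] w 0.204 vmax 0.002
```

{"op": "move_arm", "data": {
  "steps": [
    [0, 0, -0.5, 0, 0],
    [0, 0, -0.5, 0, 22],
    [0, 0, -0.5, 0, 25],
    [0, 0, -0.5, 0, 30],
    [0, 0, -0.5, 0, 40],
    [0, 0, -0.5, 0, 50],
    [0, 0, -0.5, 0, 50],
    [0, 0, -0.5, 0, 50]
  ]
}}

```text
time: 19.65
tool_pos: [0.5314, 0.1498, 0.0677]
tcp_rot: [-1.885, -2.513, 0.0]
wrist_force: [0.6, -1.2, -0.5]
width: 0.5
```

Run:
```python
from h import *
stt()
w=cam('wrist'); cv2.imwrite('pics/w8.png',cv2.resize(w['pixels'][:,:,::-1],(800,500)))
```

```text
t 19.65 tcp rack [108.2   0.2] z 67.7 yaw-rack -0.06 F rack x,y,z [-1.35 -0.22 -0.52] T [-0.01 -0.03  0.01] w 0.500 vmax 0.002
```

View pics/w8.png

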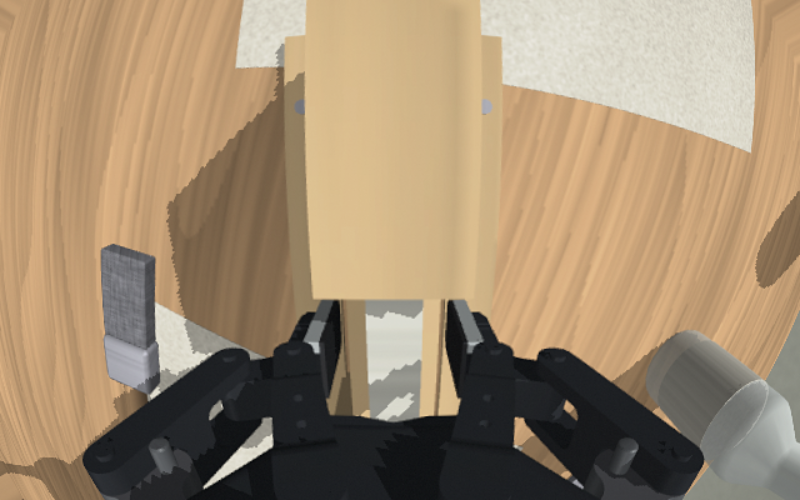

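The fingers are clear on both sides of the panel (top seen at (395,340)) and the hood front is ahead of them. I'll lift straight up and back off to look.

{"op": "move_arm", "data": {
  "steps": [
    [0, 0, -10, 0, 50],
    [0, 0, -25, 0, 50],
    [0, 0, -50, 0, 50],
    [0, 0, -90, 0, 50],
    [0, 0, -130, 0, 50],
    [-30, 0, -170, 0, 50],
    [-70, 0, -210, 0, 50],
    [-110, 0, -240, 0, 50],
    [-140, 0, -240, 0, 50],
    [-140, 0, -240, 0, 50],
    [-140, 0, -240, 0, 50],
    [-140, 0, -240, 0, 50]
  ]
}}

```text
time: 20.9
tool_pos: [0.57, 0.0161, 0.3078]
tcp_rot: [-1.884, -2.513, -0.0]
wrist_force: [-0.3, 0.2, -0.5]
width: 0.501
```

Run:
```python
from h import *
stt()
w=cam('wrist'); cv2.imwrite('pics/w9.png',cv2.resize(w['pixels'][0:200,240:400,::-1],(640,600)))
s=cam('scene'); cv2.imwrite('pics/s9.png',cv2.resize(s['pixels'][80:320,160:480,::-1],(800,600)))
c=cam('top'); cv2.imwrite('pics/t9.png',c['pixels'][:,:,::-1])
```

```text
t 20.9 tcp rack [-30.9   0.7] z 307.8 yaw-rack -0.04 F rack x,y,z [ 0.26  0.23 -0.52] T [-0.01  0.05  0.05] w 0.501 vmax 0.014
```

View pics/w9.png

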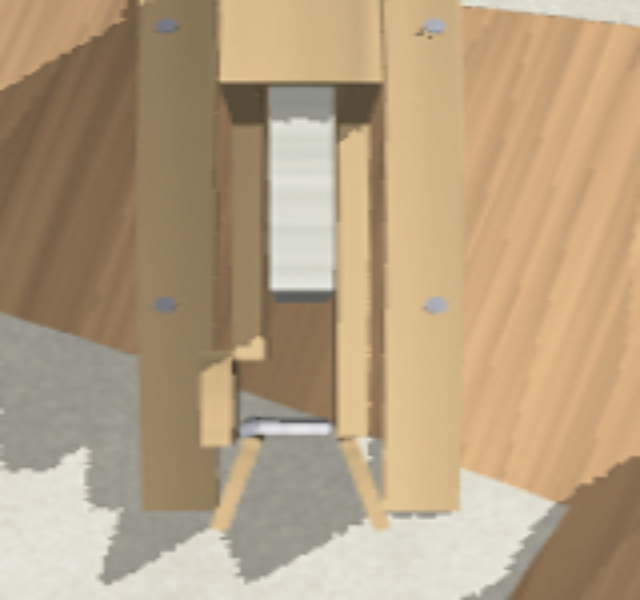

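View pics/s9.png

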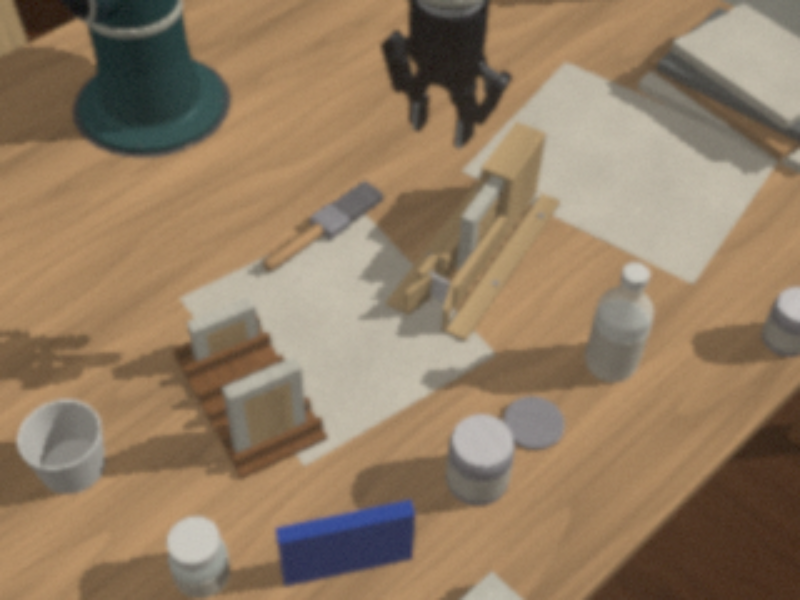

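The panel stands upright under the hood (rear edge at (270–335, 291)), the flap is shut across the lane at (285,428), and the other items are in place. One numeric check of the rear edge before handing in.

Run:
```python
from h import *
w=load('wrist')
g=lambda x,y,z: rk(onz(w,240+x/4-.4,y/3-.3,z,True)[:2]*1000)
print('rear',g(270,290,.1),g(335,290,.1),'fore',g(268,95,.1),g(335,95,.1),'flap',g(243,433,.042),g(332,433,.042))
t=stt()
bot.finish_job()
```

```text
rear [60.3  8.8] [60.3 -9.3] fore [136.3   9.3] [136.3  -9.4] flap [ 0.7 19.1] [  0.6 -10.2]
t 21.05 tcp rack [-30.6   0.6] z 307.2 yaw-rack 0.03 F rack x,y,z [ 0.49 -0.08 -0.48] T [0.01 0.02 0.02] w 0.499 vmax 0.002
the job is handed in; nothing more can be done
```

I stored the landscape panel in the plywood lane and handed the job in at about 21 s of the 67 s allowed. `finish_job` reports no verdict, so this rests on my own checks.

**What I did:** I took the middle panel out of the stand and slid it through the cheeks about 2 mm above the table, pushing the flap open. The side force then fell to zero as the flap shut. I felt the button at about 4.5 N and pressed it to its hard stop about 8 mm further on, then set the panel on the table, let go and backed off.

**Last checks:**
- **Panel:** it stands upright, within about 0.3 mm of the midline and in line with the lane. Its rear edge measured 60.3 mm past the flap. I expected 61.2 mm from the arm's position, which is within the 2 mm calibration.
- **Flap:** it is shut across the lane.
- **Force:** the highest push I read at the wrist was about 9 N. I only read it at the end of each move.
- **Button:** its travel is judged from the arm's position and the force rise, because the hood hides it.
- **Everything else:** the other items look unmoved in the scene view. I did not measure each one.

No check failed.

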